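# Prop the guard open and nip up the transport-lock knob

### The arm

A 7-joint arm with a two-finger parallel gripper is mounted at the origin on a cart in front of the work surface, level with it; the furniture and walls round the work are solid. World frame = base frame: x ahead of the robot, y to its left, z up, the work surface at z = 0. Lengths are in m, angles in rad, forces in N, time in s.
With the tool pointing down it reaches from about 0.4 to 0.85 m from the base axis. Payload 10.4 kg.
Tool frame: the origin (TCP) lies midway between the tips of the shut fingers; the grasp point (between the pads) lies 19 mm behind it; z points along the fingers, y is the line along which they close (so a half turn about z gives the same grasp; the last joint's range is limited). The gripper opens to 87 mm and grips with 3 to 60 N. Pads are 19 mm wide; open, the fingers measure 117 mm over their backs; the gripper's body (75 mm by 190 mm) begins 51 mm behind the grasp point.
Start: joints at [-1.357, 0.332, -0.065, 1.46, 0.022, 1.35, -0.088], TCP at [0.147, 0.608, 0.185] pointing down, gripper open.
Joint ranges: [-2.6, 2.6], [-0.5, 2.12], [-1.47, 1.34], [0.16, 2.42], [-1.27, 4.41], [0.06, 2.06], [-2.6, 2.6]. Speed limits (rad/s): [2.22, 2.22, 2.79, 2.79, 3.14, 3.14, 3.14].

### API

Orientations are given as a unit quaternion [x, y, z, w].
In Python, from bench import r gives the robot as it stands.
- The arm moves only by the tool apply_moves, never from a script. Its argument "steps" is a list of rows, each a list of 7 numbers: the turn, a rotation vector about the tool's x, y, z in rad, then the shift along the tool's x, y, z in mm, then the opening, from -1 (shut) to 1 (fully open). In form: [[ax, ay, az, x, y, z, claw], ...]. A call has 1 to 20 rows; each row is the pose to reach, as a shift and turn from the pose commanded when the call began, along the tool's axes at that moment; what a row does not reach only later rows make up. A row lasts 1/12 s, in which the tool goes at most 41.7 mm and 7.16 degrees, less where a joint would pass 70% of its speed; a pose out of reach is approached as far as the arm can. A call with a gripper value outside its range is refused whole. The fingers move at their own pace and stop on an object; "force" is the grip in N (left out, the last holds). Time passes only in rows, so rows that repeat a pose let the fingers close. It gives the time, the measured TCP pose, the force, the opening and the grip force at its end, in the units of the state.
- r.read_state(): the state, without advancing time (a new reading comes with each control period).
- r.camera(name): name is "scene" or "top" or "wrist"; returns a dict with "pixels" (420x560x3 uint8, red, green, blue), "z_map" (420x560 float32, m along the optical axis (not along the pixel's ray), 0 where there is no reading), "fovy" (degrees; the focal length in pixels is half the picture's height over the tangent of half this angle, whatever the lens; pixels are square), "cx", "cy" (the principal point, pixels), "position" and "orientation" of the camera in the world. Camera axes: x right, y down, z forward; pixel columns grow to the right and rows downward; lengths in m; the calibration is good to about 2 mm. A picture is of the moment at which its call begins.
- r.close_job(): hands the job in; it is judged then, once.
The state is a dict: "time": time; "joint_positions": joint angles; "joint_vel": joint speeds; "joint_torque": joint torques, N m; "ee_pos": TCP position; "eef_rot": TCP orientation; "ft_force": force on the tool from outside, world axes, zero at the start; "torque": the same for the moment, N m; "width": finger opening in m; "grip_force": force on a finger pad.
Only numpy, scipy, OpenCV 4.12 (cv2) and the standard library are available. Lean on these libraries where they do the work, as an engineer would, in place of code of your own. Each camera call takes 0.05 s, during which the arm holds its last target. There are 200 camera calls.

### The job

Lift the spring-closed flip cover of the grey stage controller with the blue-handled prop bar, lay the bar fully home in both fork posts so that it keeps the cover propped open, and let go of it. Then turn the red transport-lock knob under the cover clockwise until it comes up against its seat and nip it up snug (about 0.45 N m), without overtightening it. Be gentle with the cover, leave the bar in place and the other things on the bench alone.

Things in the scene. Friction and masses are not known exactly. Their poses are not given: they have to be found in the camera images.
- guard_box: Grey stage controller, fixed: housing x -90 to +105, y -90 to +90 mm, black top panel at height 38. Origin under it on the bench; x to its back (away from the robot), y left, z up; offsets below are in this frame. Two steel fork posts, 6 mm thick in y, 26 wide in x, stand beside the cover at x 71, y -62 and +62, with upward-open slots; the flared prong tips end at height 160 mm.
- slot_right (a point): Middle of the slot floor of the right (-y) fork post, (71, -62, 135) mm in guard_box. Both slots are 14 mm wide in x, with upright walls from 135 up to 150 mm height, flared above to a mouth about 22 mm wide.
- slot_left (a point): Middle of the slot floor of the left (+y) fork post, (71, 62, 135) mm in guard_box.
- hinge_mid (a point): Middle of the cover's hinge axis, (85, 0, 88) mm in guard_box; the axis runs along guard_box's y.
- flip_cover (a joint): Opening of the flip cover, rad: 0 shut (level), grows as its front lip rises, limit 1.75. Clear plate in an orange frame, y -50 to +50 mm, 5 thick, reaching 140 mm forward of the hinge; shut, its underside is level with the hinge axis (height 88). The space under its front lip is free. A light spring and its weight (90 g) always close it; about 1 N at the lip lifts it. Propped: about 1.4.
- cover_lip (a point): Middle of the underside of the cover's front lip edge, 140 mm from the hinge axis.
- prop_bar: Loose prop bar, 70 to 120 g, flat on the bench at the start: 10 mm square steel bar along its y from -90 to +70 mm, axis 7 mm above the origin; end cap 14 mm square at y 70 to 78; blue upright handle at y -88 to -128, 14 mm thick in x, z 0 to 40 mm. Origin at the underside. Home, its origin is 133 mm above the bench, its y along guard_box's y, its handle outside the right post.
- bar_handle (a point): Grip point of the prop bar's blue handle, (0, -108, 26) mm in prop_bar: pinch the 14 mm thickness from above.
- bar_near (a point): Point on the underside of the square bar, (0, -62, 2) mm in prop_bar; it belongs over slot_right.
- bar_far (a point): Point on the underside of the square bar, (0, 62, 2) mm in prop_bar; it belongs over slot_left.
- knob_grip (a point): On the red knob's axis, (-10, 0, 67) mm in guard_box, 29 above the panel; turns with the knob, x along its grip bar (white line at +x). Grip bar 36 mm long, 12 thick, from height 48 to 77 mm; black skirt below it 38 mm across. It runs freely clockwise seen from above (0.03 N m) by an unknown 0.4 to 1.0 rad, then meets its seat, whose place cannot be seen.
- lock_seat (a joint): Tightening angle of the knob after it has met its seat, rad: 0 before; from there the knob moves on only above 0.35 N m of turning moment, rising by 0.2 N m per 0.1 rad. It stays when the knob is let go. 0.02 to 0.12 (0.4 to 0.6 N m) is snug, over 0.14 overtightened.
- timer: Bystander: small white lab timer, 48x70x56 mm, origin under its middle.
- dish: Bystander: flat petri dish, 60 mm across, 14 mm high, origin under its middle.
- jar: Bystander: sample jar with red lid, 41 mm across, 59 mm high, origin under its middle.
- pen: Bystander: blue marker pen, 130 mm long, lying, origin under its middle.

How it is judged:
By the outcome, as a careful person would: the job done as asked, in the order asked, and still so for the second after the job is handed in, with the robot touching nothing.
It also fails if it takes over 72 s, if anything falls off the work surface, if the arm or the gripper's body presses on something with over 40 N, if the wrist force passes 120 N, or if a joint passes its speed limit or range.

## Working session

There is one attempt and no reset: what is moved stays moved. The work goes in short steps, Python scripts to look and compute and a tool call to move; the robot and the scene stay as the last step left them, time stands still between calls to the robot, and variables do not carry over. Pictures are saved under pics/ and viewed, at most 10 in all, crops included, and the job is handed in when it is done.

Besides the shell and the picture viewer there is one more tool, called after "Call:" as a command line: name --pt "numbers of a row" for each row, then --argument value for the rest. apply_moves: Moves the arm, as the interface text tells. Its arguments: {"type":"object","properties":{"steps":{"type":"array","items":{"type":"array","items":{"type":"number"}}},"force":{"type":"number"}},"required":["steps"]}

```bash
ls; mkdir -p pics; cat > h.py <<'E'
import numpy as np, cv2
from scipy.spatial.transform import Rotation as R
from bench import r
def cam(n):
    c=r.camera(n); z=c["z_map"]; f=210/np.tan(np.radians(c["fovy"])/2)
    v,u=np.mgrid[:420,:560]
    P=np.stack([(u-c["cx"])/f*z,(v-c["cy"])/f*z,z],-1)
    M=R.from_quat(c["orientation"]).as_matrix()
    c["P"]=P@M.T+c["position"]; c["f"]=f; c["M"]=M
    c["P"][z==0]=np.nan
    return c
def save(c,n): cv2.imwrite("pics/"+n,c["pixels"][:,:,::-1])
def proj(c,p):
    q=(np.array(p)-c["position"])@c["M"]
    return q[...,:2]/q[...,2:]*c["f"]+[c["cx"],c["cy"]]
E
python3 - <<'E'
from h import *
np.set_printoptions(precision=4,suppress=True)
for n in ["scene","top"]:
    c=cam(n); save(c,n+"1.png"); np.savez("/tmp/"+n,P=c["P"],pix=c["pixels"]); print(n,c["position"],c["f"])
    cv2.imwrite("pics/%s1.png"%n,c["pixels"][:,:,::-1])
a=cv2.imread("pics/scene1.png");b=cv2.imread("pics/top1.png")
print(r.read_state())
E
```

```text
pics
scene [-0.3035 -0.6522  1.2621] 427.95337370260495
top [ 0.3774 -0.1154  1.2435] 408.4916649229993
{'time': 0.1, 'joint_positions': array([-1.3566,  0.3328, -0.0647,  1.4608,  0.0216,  1.3499, -0.0885]), 'joint_vel': array([ 0.0021, -0.0016,  0.0008, -0.001 ,  0.    , -0.0008, -0.0003]), 'joint_torque': array([  0.0011, -62.4552,   0.0241, -39.0716,  -0.0615,   0.0367,
         0.    ]), 'ee_pos': array([0.1466, 0.6072, 0.1839]), 'eef_rot': array([ 0.1181,  0.993 , -0.0006, -0.    ]), 'ft_force': array([-0.2824, -0.1114,  0.0876]), 'torque': array([-0.037 , -0.0242, -0.0176]), 'grip_force': 0.0, 'width': 0.08698851634074764}
```

View pics/scene1.png

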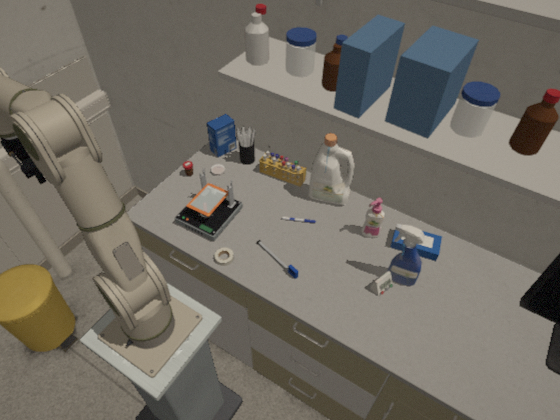

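View pics/top1.png

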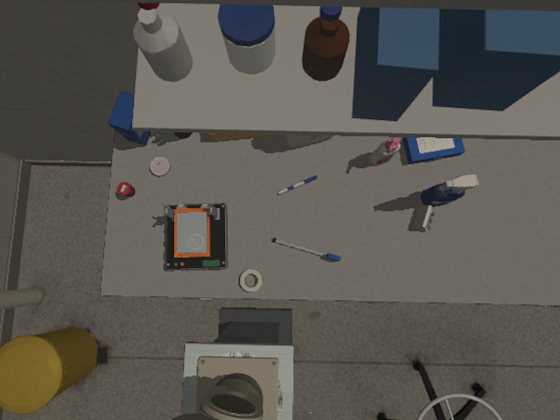

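The scene view shows the controller at about (209,211) and the bar from (258,242) to its handle at (293,271). In the top view the box centre is at (196,237), and the bar runs from (274,240) to its handle at (338,259).

```bash
python3 - <<'E'
from h import *
np.set_printoptions(precision=4,suppress=True)
for n in ["top","scene"]:
    d=np.load("/tmp/%s.npz"%n); P=d["P"]; hsv=cv2.cvtColor(d["pix"],cv2.COLOR_RGB2HSV)
    H,S,V=[hsv[...,i].astype(int) for i in range(3)]
    v,u=np.mgrid[:420,:560]
    box=dict(top=(268,345,232,268),scene=(250,302,236,280))[n]
    roi=(u>box[0])&(u<box[1])&(v>box[2])&(v<box[3])
    blue=roi&(S>130)&(H>95)&(H<135)
    print(n,"handle",blue.sum(),np.nanmean(P[blue],0),"zmax",np.nanmax(P[blue][:,2]))
    bar=roi&(P[...,2]>0.006)&(P[...,2]<.05)
    p=P[bar]; m=p.mean(0); w,V2=np.linalg.eigh(np.cov((p-m)[:,:2].T)); ax=V2[:,1]; t=(p-m)[:,:2]@ax
    print("bar",len(p),m,ax,np.degrees(np.arctan2(ax[1],ax[0])),m[:2]+ax*t.min(),m[:2]+ax*t.max())
    bx=dict(top=(150,240,190,280),scene=(170,250,160,240))[n]
    roi=(u>bx[0])&(u<bx[1])&(v>bx[2])&(v<bx[3])
    org=roi&(H>3)&(H<18)&(S>170)&(V>120)&(P[...,2]>.07)
    q=P[org]; print("cover",len(q),np.median(q,0)); 
    rc=cv2.minAreaRect((q[:,:2]*1000).astype(np.float32)); print(rc, cv2.boxPoints(rc))
    pan=roi&(abs(P[...,2]-.038)<.006); q=P[pan]
    rc=cv2.minAreaRect((q[:,:2]*1000).astype(np.float32)); print("panel",len(q),np.median(q[:,2]),rc)
    print(cv2.boxPoints(rc))
    hi=roi&(P[...,2]>.115); print("posts",len(P[hi])); print(P[hi][::3])
E
```

```text
top handle 55 [ 0.4066 -0.2713  0.0399] zmax 0.04611997762613851
bar 334 [ 0.4288 -0.196   0.0176] [0.2031 0.9792] 78.28193348540967 [ 0.4069 -0.3016] [ 0.4529 -0.0799]
cover 389 [0.4536 0.1465 0.0934]
((467.2645568847656, 135.19384765625), (136.59963989257812, 100.23810577392578), 2.6541337966918945) [[396.7172 182.0964]
 [401.3589  81.9658]
 [537.812   88.2913]
 [533.1702 188.4219]]
panel 1927 0.03865810394607938 ((461.30291748046875, 134.85076904296875), (194.92677307128906, 179.81028747558594), 2.5264761447906494)
[[359.9712 220.3722]
 [367.8974  40.7367]
 [562.6346  49.3293]
 [554.7085 228.9648]]
posts 99
[[0.543  0.0779 0.1597]
 [0.5402 0.0749 0.1607]
 [0.5355 0.1995 0.1554]
 [0.5395 0.0744 0.1476]
 [0.5338 0.1984 0.1491]
 [0.5365 0.074  0.1491]
 [0.5305 0.1998 0.1529]
 [0.5338 0.198  0.1306]
 [0.5364 0.0742 0.1314]
 [0.5289 0.1991 0.1452]
 [0.5326 0.1982 0.1194]
 [0.5344 0.075  0.1257]
 [0.5277 0.1967 0.1341]
 [0.5303 0.076  0.1349]
 [0.5248 0.1989 0.1352]
 [0.527  0.078  0.1386]
 [0.5223 0.2022 0.1326]
 [0.524  0.1972 0.1213]
 [0.5252 0.0735 0.132 ]
 [0.5194 0.1989 0.1341]
 [
[... 971 characters left out ...]
37]
 [0.5241 0.2028 0.1475]
 [0.5068 0.2012 0.1571]
 [0.5059 0.2013 0.1527]
 [0.5266 0.202  0.1356]
 [0.5095 0.2007 0.145 ]
 [0.5267 0.2029 0.1298]
 [0.5066 0.1987 0.1432]
 [0.5234 0.2004 0.1285]
 [0.5089 0.1967 0.1372]
 [0.5274 0.2002 0.1201]
 [0.5179 0.2018 0.1218]
 [0.5052 0.2    0.128 ]
 [0.5069 0.2028 0.1198]
 [0.5447 0.0829 0.1539]
 [0.535  0.0803 0.1531]
 [0.5351 0.0762 0.1501]
 [0.51   0.0789 0.1596]
 [0.5345 0.0766 0.14  ]
 [0.5283 0.0765 0.1402]
 [0.5141 0.074  0.1486]
 [0.5325 0.0759 0.1317]
 [0.5186 0.0738 0.1397]
 [0.5414 0.0792 0.1169]
 [0.5225 0.0777 0.1288]
 [0.5383 0.0771 0.1153]
 [0.5189 0.0751 0.1281]
 [0.511  0.0783 0.1279]
 [0.5257 0.0768 0.1158]
 [0.5154 0.0731 0.1218]]
```

Call:
apply_moves --pt "0 0 0.8 -384 -429 -116 1" --pt "0 0 0.8 -384 -429 -116 1" --pt "0 0 1.58 -384 -429 -116 1" --pt "0 0 1.58 -384 -429 -116 1" --pt "0 0 1.58 -384 -429 -116 1" --pt "0 0 1.58 -384 -429 -116 1" --pt "0 0 1.58 -384 -429 -116 1" --pt "0 0 1.58 -384 -429 -116 1" --pt "0 0 1.58 -384 -429 -116 1" --pt "0 0 1.58 -384 -429 -116 1" --pt "0 0 1.58 -384 -429 -116 1" --pt "0 0 1.58 -384 -429 -116 1" --pt "0 0 1.58 -384 -429 -116 1" --pt "0 0 1.58 -444 -764 -116 1" --pt "0 0 1.58 -444 -764 -116 1" --pt "0 0 1.58 -444 -764 -116 1" --pt "0 0 1.58 -444 -764 -116 1" --pt "0 0 1.58 -444 -764 -116 1" --pt "0 0 1.58 -444 -764 -116 1" --pt "0 0 1.58 -444 -764 -116 1"

```text
time: 1.77
ee_pos: [0.398, -0.1539, 0.2984]
eef_rot: [0.789, 0.615, 0.0, -0.0]
ft_force: [1.8, 1.5, -0.5]
width: 0.0873
grip_force: 0.0
```

Call:
apply_moves --pt "0 0 0 -75 15 0 1" --pt "0 0 0 -75 15 0 1" --pt "0 0 0 -75 15 0 1" --pt "0 0 0 -75 15 0 1"

```text
time: 2.1
ee_pos: [0.3944, -0.2298, 0.2984]
eef_rot: [0.79, 0.613, 0.0, -0.0]
ft_force: [0.3, 0.8, -0.3]
width: 0.087
grip_force: 0.0
```

```bash
python3 - <<'E'
from h import *
np.set_printoptions(precision=4,suppress=True)
c=cam("wrist"); save(c,"w1.png"); np.savez("/tmp/w1",P=c["P"],pix=c["pixels"])
print(c["position"],r.read_state()["ee_pos"])
hsv=cv2.cvtColor(c["pixels"],cv2.COLOR_RGB2HSV); H,S,V=[hsv[...,i].astype(int) for i in range(3)]
P=c["P"]
blue=(S>120)&(H>95)&(H<135)&(P[...,2]>.03)&(P[...,2]<.06)
q=P[blue]; print("handle top",len(q),np.median(q,0),cv2.minAreaRect((q[:,:2]*1000).astype(np.float32)))
bar=(P[...,2]>.006)&(P[...,2]<.02)&(P[...,0]>.38)&(P[...,0]<.47)&(P[...,1]<-.07)&(P[...,1]>-.24)
q=P[bar]; print(len(q)); print(cv2.minAreaRect((q[:,:2]*1000).astype(np.float32))); print(cv2.fitLine((q[:,:2]*1000).astype(np.float32),cv2.DIST_HUBER,0,.01,.01).ravel(), np.median(q[:,2]))
E
```

```text
[ 0.4144 -0.1524  0.4977] [ 0.3949 -0.2281  0.2983]
handle top 220 [ 0.4087 -0.2681  0.0388] ((408.4178771972656, -268.84796142578125), (38.737586975097656, 13.195253372192383), 73.59207153320312)
724
((438.45269775390625, -165.87803649902344), (155.95339965820312, 13.251321792602539), 75.60230255126953)
[   0.2666    0.9638  438.6057 -161.3616] 0.01104664537195757
```

View pics/w1.png

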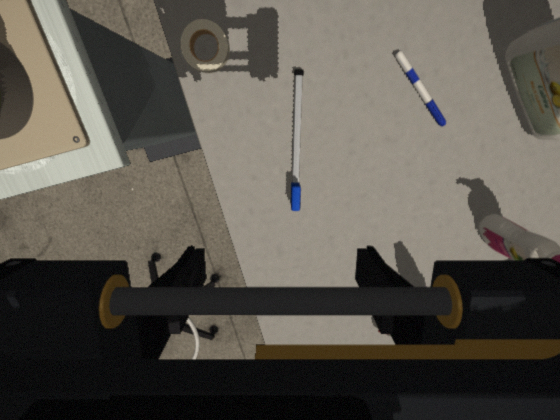

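Call:
apply_moves --pt "0 0 0.02 -36 23 40 1" --pt "0 0 0.02 -36 23 80 1" --pt "0 0 0.02 -36 23 120 0.5" --pt "0 0 0.02 -36 23 160 0.2" --pt "0 0 0.02 -36 23 200 0" --pt "0 0 0.02 -36 23 230 0" --pt "0 0 0.02 -36 23 255 0" --pt "0 0 0.02 -36 23 275 0" --pt "0 0 0.02 -36 23 285 0" --pt "0 0 0.02 -36 23 290 0" --pt "0 0 0.02 -36 23 290 0" --pt "0 0 0.02 -36 23 290 0" --force 20

```text
time: 3.15
ee_pos: [0.4094, -0.2684, 0.0094]
eef_rot: [0.794, 0.607, 0.0, 0.0]
ft_force: [-0.4, 0.9, 1.4]
width: 0.0438
grip_force: 0.0
```

Call:
apply_moves --pt "0 0 0 0 0 0 -1" --pt "0 0 0 0 0 0 -1" --pt "0 0 0 0 0 0 -1" --pt "0 0 0 0 0 0 -1" --pt "0 0 0 0 0 0 -1" --pt "0 0 0 0 0 0 -1" --force 55

```text
time: 3.65
ee_pos: [0.4087, -0.2685, 0.0087]
eef_rot: [0.795, 0.607, 0.0, 0.0]
ft_force: [-0.2, -0.4, -0.1]
width: 0.0115
grip_force: 0.0
```

Call:
apply_moves --pt "0 0 0 0 0 0 -1" --pt "0 0 0 0 0 0 -1"

```text
time: 3.82
ee_pos: [0.4086, -0.2686, 0.0085]
eef_rot: [0.795, 0.607, 0.0, -0.0]
ft_force: [-0.7, -0.2, -0.4]
width: 0.0026
grip_force: 0.0
```

```bash
python3 - <<'E'
from h import *
c=cam("wrist"); save(c,"w2.png"); print(r.read_state()["width"],r.read_state()["grip_force"])
E
```

```text
0.0016071030987099902 0.0
```

View pics/w2.png

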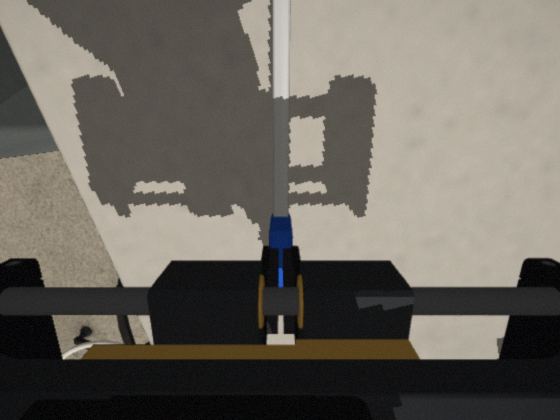

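```bash
python3 - <<'E'
from h import *
np.set_printoptions(precision=4,suppress=True)
c=cam("wrist"); P=c["P"]
print(c["f"],c["position"])
hsv=cv2.cvtColor(c["pixels"],cv2.COLOR_RGB2HSV); H,S,V=[hsv[...,i].astype(int) for i in range(3)]
blue=(S>120)&(H>95)&(H<135)
v,u=np.where(blue); print(u.min(),u.max(),v.min(),v.max())
for row in range(190,345,8):
    print(row,[tuple(np.round(P[row,k]*1000).tolist()) for k in (262,270,276,281,286,292,300)], c["pixels"][row,281])
p=np.array([[.4085,-.2688,.039],[.4085,-.2688,.0]]);print(proj(c,p))
s=r.read_state();print(s["ee_pos"],s["width"],s["grip_force"], s["ft_force"])
E
```

```text
308.357522610681 [ 0.4298 -0.1914  0.2078]
0 559 215 419
190 [(405.0, -233.0, -1.0), (411.0, -234.0, -2.0), (416.0, -233.0, 11.0), (419.0, -234.0, 11.0), (422.0, -234.0, 11.0), (425.0, -238.0, -1.0), (431.0, -240.0, -1.0)] [96 95 92]
198 [(404.0, -238.0, -1.0), (409.0, -240.0, -0.0), (414.0, -238.0, 13.0), (417.0, -239.0, 12.0), (421.0, -240.0, 11.0), (424.0, -244.0, -0.0), (429.0, -245.0, -2.0)] [96 96 92]
206 [(402.0, -244.0, -1.0), (408.0, -245.0, -1.0), (413.0, -243.0, 11.0), (416.0, -244.0, 11.0), (419.0, -245.0, 11.0), (423.0, -249.0, -1.0), (428.0, -251.0, -2.0)] [95 93 91]
214 [(401.0, -249.0, -1.0), (406.0, -251.0, -1.0), (411.0, -249.0, 11.0), (415.0, -249.0, 11.0), (418.0, -250.0, 11.0), (421.0, -255.0, -2.0), (427.0, -257.0, -1.0)] [96 94 90]
222 [(399.0, -255.0, -1.0), (406.0, -252.0, 15.0), (411.0, -250.0, 24.0), (414.0, -251.0, 24.0), (417.0, -252.0, 23.0), (420.0, -261.0, -1.0), (425.0, -262.0, -1.0)] [13 32 74]
230 [(397.0, -261.0, 1.0), (407.0, -251.0, 34.0), (411.0, -250.0, 37.0), (414.0, -251.0, 37.0), (417.0, -252.0, 37.0), (418.0, -266.0, -0.0), (424.0, -268.0, 
[... 1973 characters left out ...]
.0, -242.0, 137.0)] [169 159 148]
326 [(411.0, -242.0, 136.0), (403.0, -272.0, 95.0), (406.0, -273.0, 94.0), (389.0, -342.0, -0.0), (410.0, -274.0, 94.0), (412.0, -274.0, 95.0), (421.0, -245.0, 136.0)] [175 168 154]
334 [(408.0, -249.0, 130.0), (379.0, -348.0, -1.0), (383.0, -349.0, -1.0), (387.0, -350.0, -1.0), (391.0, -351.0, -1.0), (396.0, -352.0, -1.0), (420.0, -249.0, 134.0)] [182 173 159]
342 [(408.0, -251.0, 131.0), (377.0, -355.0, -1.0), (381.0, -356.0, -0.0), (385.0, -357.0, -1.0), (389.0, -358.0, -0.0), (394.0, -360.0, -1.0), (420.0, -246.0, 141.0)] [184 177 164]
[[279.9109 259.9555]
 [279.9503 236.4285]]
[ 0.4086 -0.2686  0.0085] 0.0012054171405383575 0.0 [ 0.1581 -0.3239  0.3599]
```

Call:
apply_moves --pt "0 0 0 0 0 -30 -1" --pt "0 0 0 0 0 -60 -1" --pt "0 0 0 0 0 -60 -1" --pt "0 0 0 0 0 -60 -1"

```text
time: 4.25
ee_pos: [0.4097, -0.2687, 0.0695]
eef_rot: [0.794, 0.607, 0.001, 0.001]
ft_force: [-0.1, 0.1, -0.5]
width: 0.0002
grip_force: 0.0
```

```bash
python3 - <<'E'
from h import *
np.set_printoptions(precision=4,suppress=True)
c=cam("wrist"); P=c["P"]; save(c,"w3.png"); s=r.read_state(); T=R.from_quat(s["eef_rot"]).as_matrix()
print(s["ee_pos"],s["width"],s["grip_force"])
Q=(P-s["ee_pos"])@T*1000
for row in range(190,300,6):
    print(row,[tuple(np.round(Q[row,k]).tolist()) for k in (256,264,272,277,281,285,290,298)])
cv2.imwrite("pics/w3c.png",cv2.resize(c["pixels"][150:350,180:380,::-1],(600,600)))
E
```

```text
[ 0.409  -0.2682  0.0686] 0.00027975312029662053 0.0
190 [(20.0, -20.0, 70.0), (20.0, -13.0, 69.0), (20.0, -6.0, 69.0), (23.0, -2.0, 56.0), (22.0, 2.0, 58.0), (20.0, 5.0, 70.0), (20.0, 10.0, 71.0), (20.0, 17.0, 70.0)]
196 [(15.0, -21.0, 69.0), (15.0, -13.0, 69.0), (17.0, -6.0, 58.0), (18.0, -2.0, 54.0), (18.0, 2.0, 55.0), (18.0, 5.0, 54.0), (14.0, 10.0, 70.0), (14.0, 17.0, 71.0)]
202 [(9.0, -21.0, 71.0), (9.0, -13.0, 69.0), (18.0, -5.0, 36.0), (18.0, -1.0, 34.0), (18.0, 2.0, 34.0), (18.0, 5.0, 35.0), (9.0, 10.0, 69.0), (9.0, 17.0, 68.0)]
208 [(3.0, -21.0, 69.0), (3.0, -14.0, 70.0), (15.0, -5.0, 29.0), (14.0, -1.0, 30.0), (15.0, 2.0, 29.0), (14.0, 5.0, 30.0), (3.0, 10.0, 69.0), (3.0, 17.0, 70.0)]
214 [(-2.0, -21.0, 70.0), (-2.0, -14.0, 68.0), (10.0, -5.0, 29.0), (10.0, -1.0, 29.0), (10.0, 2.0, 30.0), (9.0, 5.0, 30.0), (-2.0, 10.0, 69.0), (-3.0, 17.0, 70.0)]
220 [(-8.0, -21.0, 69.0), (-8.0, -14.0, 69.0), (5.0, -5.0, 30.0), (5.0, -1.0, 28.0), (5.0, 2.0, 29.0), (5.0, 5.0, 30.0), (-8.0, 10.0, 70.0), (-8.0, 18.0, 70.0)]
226 [(-14.0, -21.0, 69.0), (-14.0, -14.0, 70.0), (-1.0, -5.0, 31.0), (
[... 1456 characters left out ...]
.0)]
280 [(39.0, -6.0, -126.0), (37.0, -4.0, -122.0), (11.0, -3.0, -76.0), (11.0, -1.0, -76.0), (10.0, 1.0, -75.0), (10.0, 3.0, -75.0), (11.0, 5.0, -75.0), (38.0, 6.0, -124.0)]
286 [(39.0, -6.0, -129.0), (36.0, -4.0, -124.0), (10.0, -3.0, -80.0), (10.0, -1.0, -80.0), (8.0, 1.0, -77.0), (9.0, 3.0, -78.0), (10.0, 5.0, -80.0), (36.0, 6.0, -125.0)]
292 [(38.0, -5.0, -131.0), (35.0, -4.0, -126.0), (33.0, -2.0, -122.0), (33.0, -0.0, -123.0), (34.0, 1.0, -124.0), (33.0, 2.0, -123.0), (34.0, 3.0, -124.0), (36.0, 6.0, -127.0)]
298 [(37.0, -5.0, -133.0), (34.0, -4.0, -127.0), (32.0, -2.0, -124.0), (32.0, -0.0, -125.0), (32.0, 1.0, -125.0), (33.0, 2.0, -125.0), (33.0, 3.0, -126.0), (35.0, 5.0, -129.0)]
```

View pics/w3c.png

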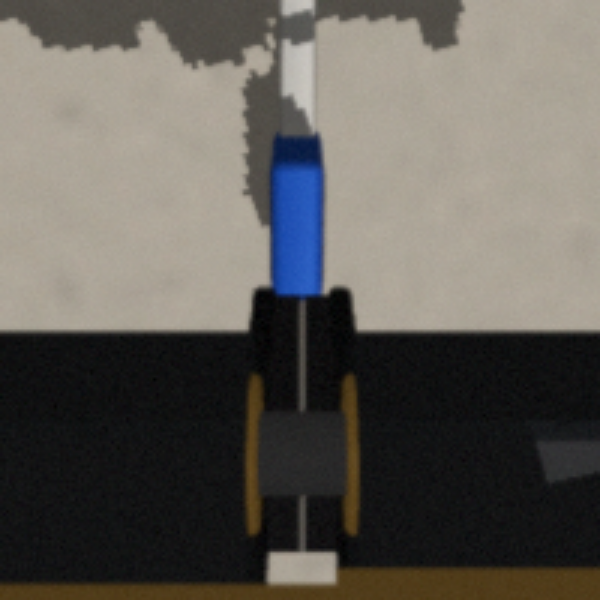

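The crop shows the fingers shut on nothing, with the bar still on the bench and the blue handle at (297,220). The fingertips sit about 40 mm above the reported TCP: depth puts them at tool z ≈ -40. So the reported TCP is beyond the real tips, and I will go correspondingly lower while watching the force.

Call:
apply_moves --pt "0 0 0 0 0 0 0" --pt "0 0 0 0 0 0 0" --pt "0 0 0 0 0 0 0" --pt "0 0 0 0 0 0 0" --pt "0 0 0 0 0 20 0" --pt "0 0 0 0 0 40 0" --pt "0 0 0 0 0 60 0" --pt "0 0 0 0 0 70 0" --pt "0 0 0 0 0 78 0" --pt "0 0 0 0 0 84 0" --pt "0 0 0 0 0 88 0" --pt "0 0 0 0 0 88 0"

```text
time: 5.3
ee_pos: [0.4086, -0.2686, -0.0196]
eef_rot: [0.795, 0.607, -0.0, -0.0]
ft_force: [0.1, 0.5, 1.3]
width: 0.0435
grip_force: 0.0
```

```bash
python3 - <<'E'
from h import *
c=cam("wrist"); P=c["P"]; s=r.read_state(); T=R.from_quat(s["eef_rot"]).as_matrix()
print(s["ee_pos"],s["width"],s["ft_force"])
Q=(P-s["ee_pos"])@T*1000
# finger points: lowest per column block
m=(Q[...,2]<-10)&(Q[...,2]>-90)&(abs(Q[...,0])<14)&(abs(Q[...,1])<50)&(P[...,2]>.003)
v,u=np.where(m)
for k in range(225,340,5):
    a=v[u==k]
    if len(a): i=a.min(); print(k,i,np.round(Q[i:i+6,k]).tolist())
E
```

```text
[ 0.40877647 -0.26873413 -0.01922477] 0.04338430320172429 [0.36466935 0.53014805 0.41754634]
225 249 [[12.0, -30.0, -42.0], [12.0, -30.0, -43.0], [12.0, -30.0, -45.0], [13.0, -30.0, -47.0], [12.0, -30.0, -47.0], [12.0, -29.0, -48.0]]
230 245 [[12.0, -28.0, -37.0], [12.0, -28.0, -38.0], [12.0, -28.0, -40.0], [12.0, -28.0, -41.0], [12.0, -28.0, -42.0], [12.0, -27.0, -43.0]]
235 248 [[11.0, -26.0, -37.0], [11.0, -25.0, -39.0], [11.0, -25.0, -40.0], [10.0, -25.0, -40.0], [11.0, -25.0, -43.0], [11.0, -25.0, -45.0]]
240 248 [[11.0, -23.0, -38.0], [11.0, -22.0, -40.0], [11.0, -22.0, -40.0], [11.0, -22.0, -42.0], [11.0, -22.0, -43.0], [11.0, -22.0, -45.0]]
270 259 [[14.0, -5.0, -58.0], [13.0, -5.0, -58.0], [13.0, -5.0, -59.0], [12.0, -5.0, -58.0], [12.0, -5.0, -58.0], [11.0, -5.0, -59.0]]
275 259 [[14.0, -3.0, -58.0], [14.0, -3.0, -59.0], [13.0, -3.0, -59.0], [12.0, -3.0, -58.0], [11.0, -3.0, -58.0], [11.0, -3.0, -58.0]]
280 260 [[13.0, -0.0, -58.0], [13.0, -0.0, -59.0], [12.0, -0.0, -59.0], [12.0, -0.0, -58.0], [12.0, -0.0, -59.0], [10.0, -0.0, -57.0]]
285 259 [[13.0, 2.0, -57.0], [13.0, 2.0, -58.0], [13.0, 2.0, -58.0], [12.0, 2.0, -59.0], [12.0, 2.0, -59.0], [11.0, 2.0, -58.0]]
290 259 [[13.0, 5.0, -57.0], [13.0, 5.0, -58.0], [13.0, 5.0, -58.0], [12.0, 5.0, -58.0], [11.0, 5.0, -58.0], [11.0, 5.0, -58.0]]
320 248 [[11.0, 23.0, -37.0], [10.0, 22.0, -38.0], [10.0, 22.0, -40.0], [10.0, 22.0, -41.0], [11.0, 22.0, -42.0], [10.0, 22.0, -43.0]]
325 248 [[10.0, 26.0, -36.0], [11.0, 25.0, -39.0], [11.0, 25.0, -40.0], [11.0, 25.0, -42.0], [10.0, 25.0, -42.0], [11.0, 24.0, -45.0]]
330 245 [[12.0, 28.0, -37.0], [12.0, 28.0, -37.0], [12.0, 28.0, -39.0], [12.0, 28.0, -41.0], [12.0, 27.0, -42.0], [12.0, 27.0, -43.0]]
335 247 [[12.0, 31.0, -40.0], [12.0, 30.0, -40.0], [13.0, 30.0, -43.0], [12.0, 30.0, -43.0], [12.0, 30.0, -45.0], [12.0, 30.0, -45.0]]
```

Call:
apply_moves --pt "0 0 0 0 0 4 0" --pt "0 0 0 0 0 8 0" --pt "0 0 0 0 0 9 -1" --pt "0 0 0 0 0 9 -1" --pt "0 0 0 0 0 9 -1" --pt "0 0 0 0 0 9 -1" --pt "0 0 0 0 0 9 -1" --pt "0 0 0 0 0 9 -1" --force 55

```text
time: 6.02
ee_pos: [0.4087, -0.2686, -0.0284]
eef_rot: [0.795, 0.607, 0.0, 0.0]
ft_force: [-0.8, 0.3, 0.4]
width: 0.0135
grip_force: 55.0
```

Call:
apply_moves --pt "0 0 0 0 0 -10 -1" --pt "0 0 0 0 0 -25 -1" --pt "0 0 -0.1 0 0 -45 -1" --pt "0 0 -0.2 0 0 -60 -1" --pt "0 0 -0.31 0 0 -68 -1" --pt "0 0 -0.31 0 0 -68 -1" --pt "0 0 -0.31 0 0 -68 -1"

```text
time: 6.6
ee_pos: [0.409, -0.2684, 0.04]
eef_rot: [0.693, 0.721, 0.001, 0.0]
ft_force: [0.3, -0.1, -1.6]
width: 0.0134
grip_force: 55.0
```

```bash
cat > barpose.py <<'E'
from h import *
np.set_printoptions(precision=4,suppress=True)
O=np.array([.4538,.1345]); a=np.radians(2.55); ex=np.array([np.cos(a),np.sin(a)]); ey=np.array([-ex[1],ex[0]])
def bp(c=None,ylim=170):
    c=c or cam("wrist"); P=c["P"]; s=r.read_state(); T=R.from_quat(s["eef_rot"]).as_matrix()
    Q=(P-s["ee_pos"])@T*1000   # tool x toward far end
    m=(Q[...,0]>24)&(Q[...,0]<ylim)&(abs(Q[...,1])<9)&(abs(Q[...,2]+28.4-(-12))<60)&(Q[...,2]<22)&(Q[...,2]>-16-36+30)
    q=Q[m]
    print("TCP",s["ee_pos"],"tooly",np.degrees(np.arctan2(T[1,1],T[0,1])),"ft",s["ft_force"],"w",s["width"],s["grip_force"],"t",s["time"])
    if len(q)>50:
        print("bar pts",len(q),"slope z/x",np.polyfit(q[:,0],q[:,2],1),"slope y/x",np.polyfit(q[:,0],q[:,1],1), q[:,0].max())
    b=(s["ee_pos"][:2]-O); print("handle in box", b@ex*1000,b@ey*1000, "origin z",s["ee_pos"][2]*1000+28.4)
    return c
E
python3 -c "
from barpose import *
bp()"
```

```text
TCP [ 0.4085 -0.2683  0.0394] tooly 2.310105112467571 ft [-0.6561  0.6657 -1.5214] w 0.013734714927553054 54.99917345121503 t 6.65
handle in box -63.14458460231517 -400.3610364421638 origin z 67.78206224796196
```

```bash
sed -i 's/&(abs(Q\[...,2\]+28.4.*$/\&(Q[...,2]<-15)\&(Q[...,2]>-75)/' barpose.py; python3 -c "
from barpose import *
bp()"
```

```text
TCP [ 0.4083 -0.2683  0.0391] tooly 2.326963432268935 ft [ 0.0687  0.065  -0.8995] w 0.013601173396828956 54.99905428849161 t 6.7
bar pts 4547 slope z/x [  0.0012 -39.7289] slope y/x [0.0012 0.7218] 132.08911441727787
handle in box -63.40990978210019 -400.37216269803855 origin z 67.50215186309259
```

Call:
apply_moves --pt "0 0 0 20 15 0 -1" --pt "0 0 0 55 15 0 -1" --pt "0 0 0 90 15 0 -1" --pt "0 0 0 120 15 0 -1" --pt "0 0 0 150 15 0 -1" --pt "0 0 0 180 15 0 -1" --pt "0 0 0 210 15 0 -1" --pt "0 0 0 240 15 0 -1" --pt "0 0 0 265 15 0 -1" --pt "0 0 0 282 15 0 -1" --pt "0 0 0 292 15 0 -1" --pt "0 0 0 292 15 0 -1" --pt "0 0 0 292 15 0 -1"

```text
time: 7.78
ee_pos: [0.4105, 0.023, 0.0392]
eef_rot: [0.692, 0.722, -0.001, 0.0]
ft_force: [-0.8, -0.6, -2.7]
width: 0.0135
grip_force: 55.0
```

```bash
python3 -c "
from barpose import *
c=bp(); save(c,'w4.png'); save(cam('scene'),'s4.png')
a=cv2.imread('pics/w4.png'); b=cv2.imread('pics/s4.png')[150:290,140:320]
cv2.imwrite('pics/c4.png',np.hstack([cv2.resize(a,(400,300)),cv2.resize(b,(386,300))]))"
```

```text
TCP [0.4106 0.0225 0.0393] tooly 2.4146983889627966 ft [ 0.6315 -0.2181 -1.2485] w 0.013679605193135203 54.99896686524153 t 7.8333
bar pts 7004 slope z/x [ -0.1307 -38.4098] slope y/x [0.0057 0.4368] 128.5435585124689
handle in box -48.14301955257719 -109.94193106374742 origin z 67.67049539888848
```

View pics/c4.png

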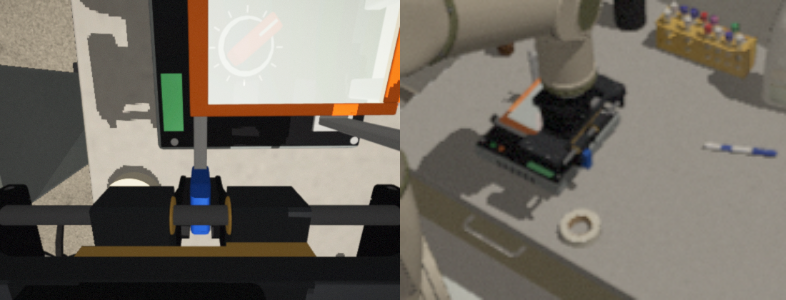

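Call:
apply_moves --pt "0 0 0 1 1 -5 -1" --pt "0 0 0 1 3 -13 -1" --pt "0 0 0 1 6 -22 -1" --pt "0 0 0 1 8 -32 -1" --pt "0 0 0 1 11 -42 -1" --pt "0 0 0 1 15 -51 -1" --pt "0 0 0 1 20 -60 -1" --pt "0 0 0 1 25 -69 -1" --pt "0 0 0 1 31 -76 -1" --pt "0 0 0 1 39 -83 -1" --pt "0 0 0 1 48 -90 -1" --pt "0 0 0 1 58 -96 -1" --pt "0 0 0 1 68 -99 -1" --pt "0 0 0 1 77 -101 -1" --pt "0 0 0 1 86 -102 -1" --pt "0 0 0 1 86 -102 -1"

```text
time: 9.22
ee_pos: [0.4983, 0.0289, 0.142]
eef_rot: [0.691, 0.723, -0.0, 0.001]
ft_force: [-0.7, -0.3, -1.0]
width: 0.0137
grip_force: 55.0
```

```bash
python3 -c "
from barpose import *
c=bp(ylim=50); save(c,'w5.png'); save(cam('scene'),'s5.png')
a=cv2.imread('pics/w5.png'); b=cv2.imread('pics/s5.png')[150:290,140:320]
cv2.imwrite('pics/c5.png',np.hstack([cv2.resize(a,(400,300)),cv2.resize(b,(386,300))]))"
```

```text
TCP [0.4973 0.0284 0.1417] tooly 2.5154630697482085 ft [-1.1371 -0.3445 -1.6392] w 0.013703137697860716 55.006385212764144 t 9.2667
bar pts 867 slope z/x [  0.0036 -39.8594] slope y/x [-0.0125  1.8331] 49.97232800524981
handle in box 38.762225751117754 -107.88726364782895 origin z 170.0777258055699
```

View pics/c5.png

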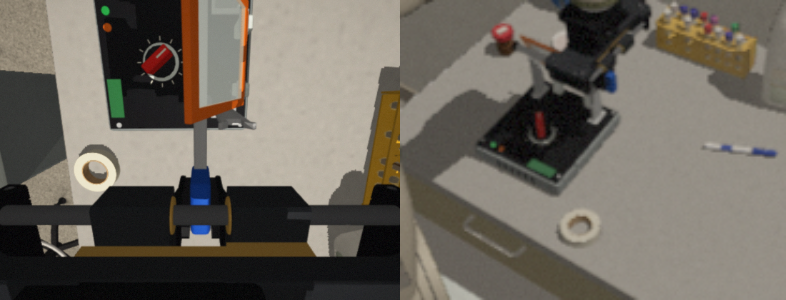

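```bash
python3 -c "
from barpose import *
for n in ('wrist','top','scene'):
    c=cam(n); P=c['P']; b=P[...,:2]-O; X=b@ex*1000; Y=b@ey*1000; Z=P[...,2]*1000
    for y0 in (-62,62):
        m=(abs(Y-y0)<8)&(X>50)&(X<95)&(Z>144)&(Z<163)
        if m.sum()>3:
            f=m&(X<71); g=m&(X>71)
            print(n,y0,m.sum(),'X',X[m].min(),X[m].max(),'front inner',X[f].max() if f.any() else 0,'back inner',X[g].min() if g.any() else 0,'Y',Y[m].min(),Y[m].max(),'Z',Z[m].max())
    hsv=cv2.cvtColor(c['pixels'],cv2.COLOR_RGB2HSV); H,S,V=[hsv[...,i].astype(int) for i in range(3)]
    k=((H<8)|(H>170))&(S>150)&(abs(X+10)<30)&(abs(Y)<30)&(Z>68)&(Z<85)
    if k.sum()>20: print('knob',k.sum(),np.median(Z[k]),cv2.minAreaRect(np.stack([X[k],Y[k]],1).astype(np.float32)))
"
```

```text
wrist -62 355 X 55.802095412070344 87.94190084408359 front inner 64.72298827587986 back inner 78.32556104414422 Y -62.71909899488262 -56.47654930440965 Z 159.54334963022666
knob 700 75.71028927373865 ((-9.753196716308594, 1.4228439331054688), (35.332786560058594, 12.287604331970215), 40.78020095825195)
top 62 6 X 54.45296756508141 84.3840893146386 front inner 56.75904111886859 back inner 79.38938030679513 Y 62.77130295753183 66.11038447246648 Z 161.1391273559284
knob 26 76.71670087549964 ((-14.342170715332031, -0.4311513900756836), (36.49353790283203, 10.987140655517578), 38.64027404785156)
```

Call:
apply_moves --pt "0 0 0 1 8 0 -1" --pt "0 0 0 2 16 0 -1" --pt "0 0 0 2 24 0 -1" --pt "0 0 0 2 30 0 -1" --pt "0 0 0 2 32 0 -1" --pt "0 0 0 2 32 5 -1" --pt "0 0 0 2 32 10 -1" --pt "0 0 0 2 32 14 -1" --pt "0 0 0 2 32 16 -1" --pt "0 0 0 2 32 16 -1"

```text
time: 10.3
ee_pos: [0.5278, 0.0319, 0.1249]
eef_rot: [0.691, 0.723, -0.0, -0.0]
ft_force: [-0.1, 0.3, -1.2]
width: 0.0136
grip_force: 55.0
```

```bash
cat > fork.py <<'E'
from barpose import *
c=bp(ylim=45); P=c['P']; b=P[...,:2]-O; X=b@ex*1000; Y=b@ey*1000; Z=P[...,2]*1000
m=(abs(Y+60)<6)&(X>50)&(X<95)&(Z>144)&(Z<163)
for z in (146,150,154,158):
    q=X[m&(abs(Z-z)<2)]; q.sort()
    if len(q)>4:
        i=np.argmax(np.diff(q)); print(z,len(q),"gap",q[i],q[i+1])
q=(abs(Y+75)<9)&(abs(X-71)<12)&(Z>100)
print("bar at Y-75: X",np.percentile(X[q],[2,50,98]),"Z",np.median(Z[q]))
E
python3 fork.py
```

```text
TCP [0.5281 0.0319 0.1252] tooly 2.5229839015413003 ft [-1.1024 -0.0177 -1.1967] w 0.0133938910984834 55.009804498404264 t 10.35
bar pts 696 slope z/x [  0.1006 -42.0577] slope y/x [-0.0689  2.3538] 44.920801365992546
handle in box 69.62083223723717 -105.76904022541248 origin z 153.6018657451143
146 28 gap 63.9095774002843 78.99159320518525
150 69 gap 64.09592177892863 78.79562289846601
154 127 gap 63.536763135040935 79.95233753917508
158 176 gap 60.87509612465279 82.42433182958291
bar at Y-75: X [59.3129 71.4238 82.6442] Z 267.17693606961393
```

Call:
apply_moves --pt "0 0 0 0 1 3 -1" --pt "0 0 0 0 1 6 -1" --pt "0 0 0 0 1 9 -1" --pt "0 0 0 0 1 12 -1" --pt "0 0 0 0 1 15 -1" --pt "0 0 0 0 1 17 -1" --pt "0 0 0 0 1 18 -1" --pt "0 0 0 0 1 18 -1"

```text
time: 11.02
ee_pos: [0.5293, 0.032, 0.1073]
eef_rot: [0.691, 0.722, -0.0, -0.0]
ft_force: [-1.2, 0.7, -1.6]
width: 0.014
grip_force: 55.0
```

```bash
python3 fork.py
```

```text
TCP [0.5294 0.0319 0.1074] tooly 2.5152599417142394 ft [-1.1511  0.1097 -1.2492] w 0.01362097636191645 55.0170006416738 t 11.0667
bar pts 627 slope z/x [  0.0565 -40.8815] slope y/x [ 0.1633 -4.5593] 44.921406193205094
handle in box 70.96098224283519 -105.81329342467981 origin z 135.83554590356894
146 154 gap 76.07074837597135 78.59267867419024
150 60 gap 73.34518406811203 78.51872450996092
154 82 gap 58.26508806937376 79.89778288060529
158 178 gap 58.54381506635105 82.15814678262431
bar at Y-75: X [59.3604 70.8348 82.7897] Z 249.47461156516403
```

Call:
apply_moves --pt "0 0 0 0 0 1 -1" --pt "0 0 0 0 0 2 -1" --pt "0 0 0 0 0 2.5 -1" --pt "0 0 0 0 0 2.5 -1"

```text
time: 11.4
ee_pos: [0.5294, 0.032, 0.105]
eef_rot: [0.691, 0.723, 0.0, -0.0]
ft_force: [-1.1, 1.2, 0.0]
width: 0.0135
grip_force: 55.0
```

Call:
apply_moves --pt "0 0 0 0 0 1 -1" --pt "0 0 0 0 0 2 -1" --pt "0 0 0 0 0 2 -1"

```text
time: 11.65
ee_pos: [0.5299, 0.0319, 0.104]
eef_rot: [0.691, 0.722, 0.0, -0.0]
ft_force: [-5.8, -1.7, 12.0]
width: 0.0137
grip_force: 55.1
```

Call:
apply_moves --pt "0 0 0 0 0 -1 -1" --pt "0 0 0 0 0 -1 -0.4" --pt "0 0 0 0 0 -1 -0.3" --pt "0 0 0 0 0 -1 -0.2" --pt "0 0 0 0 0 -1 -0.1" --pt "0 0 0 0 0 -1 -0.1" --pt "0 0 0 0 0 -1 -0.1" --pt "0 0 0 0 0 -20 -0.1" --pt "0 0 0 0 0 -50 -0.1" --pt "0 0 0 0 0 -80 -0.1" --pt "0 0 0 0 0 -100 -0.1" --pt "0 0 0 0 0 -100 -0.1"

```text
time: 12.65
ee_pos: [0.5316, 0.032, 0.207]
eef_rot: [0.692, 0.722, 0.003, 0.001]
ft_force: [0.5, -0.0, -0.7]
width: 0.0385
grip_force: 0.0
```

```bash
cat > look.py <<'E'
from barpose import *
import sys
t=sys.argv[1]
s=r.read_state(); print(s["ee_pos"],s["eef_rot"],s["joint_positions"],s["width"],s["ft_force"],s["torque"],s["time"])
a=cam('wrist'); save(a,'w%s.png'%t)
P=a['P']; b=P[...,:2]-O; X=b@ex*1000; Y=b@ey*1000; Z=P[...,2]*1000
hsv=cv2.cvtColor(a['pixels'],cv2.COLOR_RGB2HSV); H,S,V=[hsv[...,i].astype(int) for i in range(3)]
m=(abs(Y+98)<30)&(abs(X-71)<30)&(Z>100)&(Z<200)&(S>120)&(H>95)&(H<135)
if m.sum()>10: print('handle',m.sum(),np.median(Z[m]),cv2.minAreaRect(np.stack([X[m],Y[m]],1).astype(np.float32)))
for y0 in (-77,-55,53,68):
    m=(abs(Y-y0)<4)&(abs(X-71)<9)&(Z>120)&(Z<175)
    if m.sum()>3: print('bar',y0,m.sum(),'X',np.percentile(X[m],[5,50,95]),'Z',np.percentile(Z[m],[50,95]))
k=((H<8)|(H>170))&(S>150)&(abs(X+10)<30)&(abs(Y)<30)&(Z>68)&(Z<85)
if k.sum()>20: print('knob',k.sum(),np.median(Z[k]),cv2.minAreaRect(np.stack([X[k],Y[k]],1).astype(np.float32)))
if len(sys.argv)>2:
    z=cam('scene'); save(z,'s%s.png'%t)
    cv2.imwrite('pics/c%s.png'%t,np.hstack([cv2.resize(a['pixels'][:,:,::-1],(400,300)),cv2.resize(z['pixels'][130:250,150:300,::-1],(375,300),interpolation=cv2.INTER_CUBIC)]))
E
python3 look.py 6 1
```

```text
[0.5316 0.032  0.207 ] [0.6915 0.7224 0.0026 0.0012] [-1.0508  0.1425  1.0064  1.7188 -0.1254  1.3424  0.0225] 0.038502655559449026 [ 0.4764 -0.0092 -0.6522] [-0.0636  0.0226 -0.0187] 12.65
handle 858 171.74695718453336 ((71.14527130126953, -106.58134460449219), (13.052912712097168, 39.27450180053711), 0.07476252317428589)
bar -77 107 X [66.9006 71.238  76.4029] Z [143.9061 145.2667]
bar -55 118 X [63.7855 73.0039 79.3454] Z [144.0785 151.1158]
bar 53 18 X [76.4342 78.1181 79.8161] Z [159.5794 170.622 ]
knob 443 75.79358159095278 ((-9.458196640014648, 1.6262454986572266), (36.02278518676758, 12.097673416137695), 40.62123107910156)
```

View pics/c6.png

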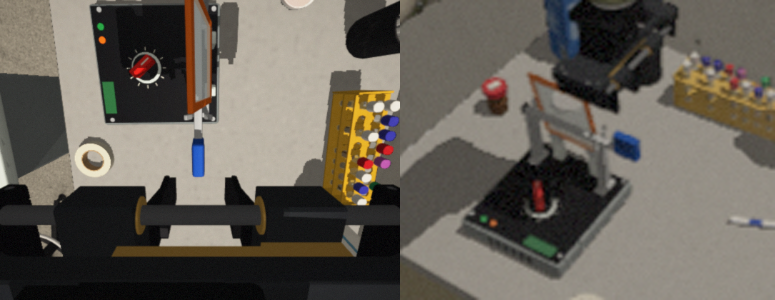

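The picture shows the cover propped open with the bar lying across both posts and the blue handle free at (197,157). The red knob is visible at (145,69). Its grip bar stands at about 41° in the box frame. The gripper body has to stay off the posts, so I will close the fingers at about -73° with a light grip and let that swing the free knob clockwise into line.

Call:
apply_moves --pt "0 0 0.12 30 -35 0 0" --pt "0 0 0.24 60 -60 0 0" --pt "0 0 0.36 90 -83 0 0" --pt "0 0 0.48 107 -83 0 0" --pt "0 0 0.6 107 -83 0 0" --pt "0 0 0.72 107 -83 0 0" --pt "0 0 0.84 107 -83 0 0" --pt "0 0 0.96 107 -83 0 0" --pt "0 0 1.08 107 -83 0 0" --pt "0 0 1.2 107 -83 0 0" --pt "0 0 1.32 107 -83 0 0" --pt "0 0 1.32 107 -83 0 0" --pt "0 0 1.32 107 -83 0 0" --force 5

```text
time: 13.83
ee_pos: [0.4412, 0.135, 0.2018]
eef_rot: [0.99, 0.144, -0.001, 0.0]
ft_force: [-0.0, 0.1, 0.7]
width: 0.0436
grip_force: 0.0
```

```bash
python3 look.py 7; python3 - <<'E'
from barpose import *
s=r.read_state(); T=R.from_quat(s["eef_rot"]).as_matrix(); print(T, np.degrees(np.arctan2(T[1,1],T[0,1])))
E
```

```text
[0.4412 0.135  0.2018] [ 0.9895  0.1445 -0.0009  0.0005] [-1.192  -0.1059  0.7582  1.8769  0.0751  1.3443 -1.7344] 0.04359960545593929 [-0.0191  0.1475  0.747 ] [-0.0693  0.1858  0.0069] 13.8333
handle 1193 171.59430770118064 ((71.51271057128906, -106.64537048339844), (13.44904613494873, 39.7244987487793), 0.5629861950874329)
bar -77 85 X [68.972  73.029  76.2137] Z [144.1626 145.1376]
bar -55 17 X [75.3929 79.3556 79.9195] Z [145.6855 152.8442]
bar 53 12 X [75.6917 77.3969 79.372 ] Z [164.1031 173.885 ]
bar 68 182 X [64.3951 71.4852 78.3589] Z [144.3932 150.9202]
knob 335 75.94899374916031 ((-9.246722221374512, 1.5141935348510742), (35.5558967590332, 12.098392486572266), 40.420867919921875)
[[ 0.9564  0.2922 -0.0014]
 [ 0.2922 -0.9564 -0.001 ]
 [-0.0016  0.0006 -1.    ]] -73.01196354416508
```

Call:
apply_moves --pt "0 0 0 3 0 35 0" --pt "0 0 0 3 0 70 0" --pt "0 0 0 3 0 100 0" --pt "0 0 0 3 0 125 0" --pt "0 0 0 3 0 145 0" --pt "0 0 0 3 0 160 0" --pt "0 0 0 3 0 172 0" --pt "0 0 0 3 0 180 0" --pt "0 0 0 3 0 185 0" --pt "0 0 0 3 0 185 0"

```text
time: 14.72
ee_pos: [0.4442, 0.1358, 0.0172]
eef_rot: [0.989, 0.148, -0.001, 0.0]
ft_force: [0.2, 0.4, 0.8]
width: 0.0433
grip_force: 0.0
```

```bash
python3 look.py 8 1
```

```text
[0.4442 0.1358 0.0172] [ 0.989   0.1477 -0.0006  0.0004] [-1.1307  0.1912  0.802   2.0897 -0.1709  0.9266 -1.5086] 0.043333278155392584 [0.1861 0.4362 0.7953] [-0.1359  0.1621 -0.0177] 14.7167
bar -55 615 X [62.2074 63.8862 65.7125] Z [128.9811 135.3555]
bar 53 1564 X [65.8979 69.7851 73.4968] Z [144.1675 145.2468]
bar 68 1715 X [63.3123 67.0017 70.582 ] Z [144.2421 149.8139]
knob 918 75.61049889332136 ((-6.000406265258789, 4.517606735229492), (27.00082778930664, 12.334871292114258), 40.858558654785156)
```

View pics/c8.png

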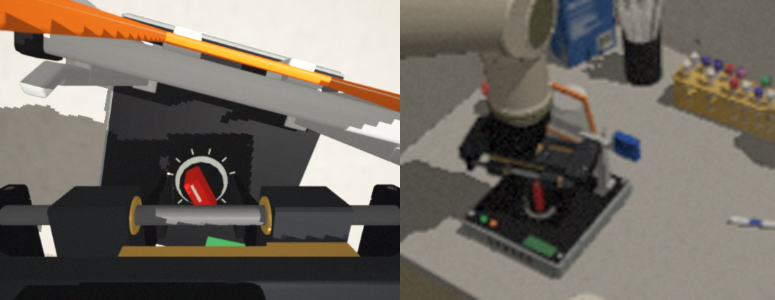

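The picture shows the fingers straddling the red knob at (200,190), with the bar and cover clear of the gripper. Closing lightly.

Call:
apply_moves --pt "0 0 0 0 0 0 -0.4" --pt "0 0 0 0 0 0 -0.5" --pt "0 0 0 0 0 0 -0.6" --pt "0 0 0 0 0 0 -0.7" --pt "0 0 0 0 0 0 -0.8" --pt "0 0 0 0 0 0 -0.9" --pt "0 0 0 0 0 0 -0.9" --pt "0 0 0 0 0 0 -0.9" --force 5

```text
time: 15.48
ee_pos: [0.4445, 0.1353, 0.018]
eef_rot: [0.989, 0.147, -0.0, 0.0]
ft_force: [-2.0, -5.9, 3.1]
width: 0.0119
grip_force: 5.0
```

```bash
python3 look.py 9
```

```text
[0.4445 0.1353 0.018 ] [ 0.9892  0.1466 -0.0005  0.0004] [-1.1306  0.1897  0.8031  2.0892 -0.1696  0.9278 -1.5107] 0.011913915889591434 [-2.0077 -5.8982  3.1274] [-1.2959  0.589   0.0577] 15.4833
bar -55 662 X [62.1765 63.8112 65.6702] Z [129.9355 136.799 ]
bar 53 1509 X [65.8825 69.7131 73.4654] Z [144.1359 145.2777]
bar 68 1644 X [63.1839 66.8353 70.3551] Z [144.2447 150.0777]
knob 871 75.7516134780345 ((-2.6301450729370117, 3.736912250518799), (21.965662002563477, 12.520711898803711), 14.256914138793945)
```

Call:
apply_moves --pt "0 0 0 0 1 0 -1" --pt "0 0 0 0 1 0 -1" --pt "0 0 0 0 1 0 -1" --pt "0 0 0.04 0 1 0 -1" --pt "0 0 0.08 0 1 0 -1" --pt "0 0 0.08 0 1 0 -1" --force 60

```text
time: 16.03
ee_pos: [0.4446, 0.1351, 0.018]
eef_rot: [0.994, 0.106, -0.0, 0.0]
ft_force: [-3.8, -3.2, 4.3]
width: 0.0115
grip_force: 60.0
```

```bash
cat > tq.py <<'E'
from barpose import *
s=r.read_state(); T=R.from_quat(s["eef_rot"]).as_matrix()
print("yaw",np.arctan2(T[1,1],T[0,1]),"tz",s["torque"],"F",s["ft_force"],s["ee_pos"],s["width"],s["grip_force"],"j7",s["joint_positions"][6],"t",s["time"])
E
python3 tq.py
```

```text
yaw -1.3585163677765248 tz [-0.8376  1.1259 -0.0332] F [-3.7526 -3.1605  4.287 ] [0.4446 0.1351 0.018 ] 0.011508850958416047 59.967339634895325 j7 -1.5872084489650307 t 16.0333
```

Call:
apply_moves --pt "0 0 0.04 0 0 0 -1" --pt "0 0 0.08 0 0 0 -1" --pt "0 0 0.08 0 0 0 -1"

```text
time: 16.28
ee_pos: [0.4445, 0.135, 0.0179]
eef_rot: [0.998, 0.066, -0.001, 0.0]
ft_force: [-4.1, -3.4, 4.2]
width: 0.0115
grip_force: 60.0
```

```bash
python3 tq.py
```

```text
yaw -1.438572836625732 tz [-0.8465  1.1388  0.0144] F [-4.118  -3.3967  4.2031] [0.4445 0.135  0.0179] 0.011467278956446546 59.96768116950989 j7 -1.663498446502962 t 16.2833
```

Call:
apply_moves --pt "0 0 0.03 0 0 0 -1" --pt "0 0 0.05 0 0 0 -1" --pt "0 0 0.05 0 0 0 -1"

```text
time: 16.53
ee_pos: [0.4446, 0.1349, 0.0179]
eef_rot: [0.999, 0.042, -0.0, 0.0]
ft_force: [-4.1, -3.4, 5.3]
width: 0.0113
grip_force: 60.0
```

```bash
python3 tq.py
```

```text
yaw -1.487408735469315 tz [-0.8775  1.1455 -0.0186] F [-4.0988 -3.4199  5.3041] [0.4446 0.1349 0.0179] 0.011319852497225698 59.967575669288635 j7 -1.7099380851871329 t 16.5333
```

Call:
apply_moves --pt "0 0 0.03 0 0 0 -1" --pt "0 0 0.06 0 0 0 -1" --pt "0 0 0.06 0 0 0 -1"

```text
time: 16.78
ee_pos: [0.4446, 0.1349, 0.0179]
eef_rot: [1.0, 0.011, -0.0, 0.0]
ft_force: [-3.7, -2.7, 4.8]
width: 0.0117
grip_force: 60.0
```

```bash
python3 tq.py
```

```text
yaw -1.5480501518778698 tz [-0.9494  1.121  -0.001 ] F [-3.7155 -2.7144  4.7748] [0.4446 0.1349 0.0179] 0.011707811921596738 59.967777729034424 j7 -1.767524391132572 t 16.7833
```

Call:
apply_moves --pt "0 0 0.03 0 0 0 -1" --pt "0 0 0.06 0 0 0 -1" --pt "0 0 0.06 0 0 0 -1"

```text
time: 17.03
ee_pos: [0.4446, 0.1348, 0.0179]
eef_rot: [1.0, -0.018, -0.0, 0.0]
ft_force: [-4.8, -3.3, 4.4]
width: 0.0115
grip_force: 60.0
```

```bash
python3 tq.py
```

```text
yaw -1.6071375682903497 tz [-1.0489  1.1408  0.3779] F [-4.827  -3.2957  4.3963] [0.4446 0.1348 0.0179] 0.011541002384908699 59.973008036613464 j7 -1.8240053196713957 t 17.0333
```

Call:
apply_moves --pt "0 0 0.02 0 0 0 -1" --pt "0 0 0.04 0 0 0 -1" --pt "0 0 0.04 0 0 0 -1"

```text
time: 17.28
ee_pos: [0.4446, 0.1348, 0.0179]
eef_rot: [0.999, -0.038, -0.0, 0.0]
ft_force: [-4.0, -4.1, 5.0]
width: 0.0116
grip_force: 60.0
```

```bash
python3 tq.py
```

```text
yaw -1.6464149933830992 tz [-1.0625  1.0933  0.431 ] F [-4.0202 -4.0895  4.9835] [0.4446 0.1348 0.0179] 0.01163310885589031 60.003966093063354 j7 -1.861222434159214 t 17.2833
```

Call:
apply_moves --pt "0 0 0.02 0 0 0 -1" --pt "0 0 0.02 0 0 0 -1"

```text
time: 17.45
ee_pos: [0.4446, 0.1348, 0.0179]
eef_rot: [0.999, -0.048, -0.0, 0.0]
ft_force: [-3.4, -3.5, 5.2]
width: 0.0115
grip_force: 60.0
```

```bash
python3 tq.py; python3 -c "
from barpose import *
cam('top')"; python3 tq.py
```

```text
yaw -1.6662216180950384 tz [-1.1001  1.0835  0.507 ] F [-3.442  -3.5108  5.2367] [0.4446 0.1348 0.0179] 0.011500367047787884 60.02593159675598 j7 -1.8799795665768955 t 17.45
yaw -1.6653746828924232 tz [-1.0668  1.1168  0.4981] F [-4.4254 -4.1855  4.6684] [0.4446 0.1348 0.0179] 0.011369716741016462 60.01797437667847 j7 -1.8791929478047924 t 17.5
```

Call:
apply_moves --pt "0 0 0 0 0 0 -0.5" --pt "0 0 0 0 0 0 -0.3" --pt "0 0 0 0 0 0 -0.1" --pt "0 0 0 0 0 0 -0.1" --pt "0 0 0 0 0 0 -0.1" --pt "0 0 0 0 0 0 -0.1" --pt "0 0 0 0 0 -20 -0.1" --pt "0 0 0 0 0 -50 -0.1" --pt "0 0 0 0 0 -85 -0.1" --pt "0 0 0 0 0 -120 -0.1" --pt "0 0 0 0 0 -160 -0.1" --pt "0 0 0 0 0 -190 -0.1" --pt "0 0 0 0 0 -190 -0.1" --pt "0 0 0 0 0 -190 -0.1"

```text
time: 18.67
ee_pos: [0.4459, 0.1358, 0.2094]
eef_rot: [0.999, -0.047, 0.001, -0.001]
ft_force: [0.4, 0.6, -0.7]
width: 0.0389
grip_force: 0.0
```

```bash
python3 look.py 10 1
```

```text
[0.4459 0.1358 0.2094] [ 0.9989 -0.0475  0.0011 -0.0015] [-1.2891 -0.1204  0.8493  1.8616  0.0908  1.3573 -2.1282] 0.03894441827320104 [ 0.4456  0.6382 -0.7022] [-0.101   0.162   0.0047] 18.6667
handle 1204 171.6905870785041 ((71.04608917236328, -106.39376831054688), (13.416024208068848, 38.92567825317383), 0.412394255399704)
bar -77 127 X [66.9977 71.5099 75.983 ] Z [144.0401 145.2645]
bar -55 54 X [73.4384 77.3293 79.7133] Z [143.2531 150.1891]
bar 53 14 X [75.8375 77.3828 79.5236] Z [163.413  173.1121]
bar 68 87 X [70.4574 74.4742 78.5715] Z [143.964  150.7232]
knob 307 75.83919866084199 ((-9.458784103393555, 1.2657856941223145), (11.247425079345703, 35.94919204711914), 82.27228546142578)
```

View pics/c10.png

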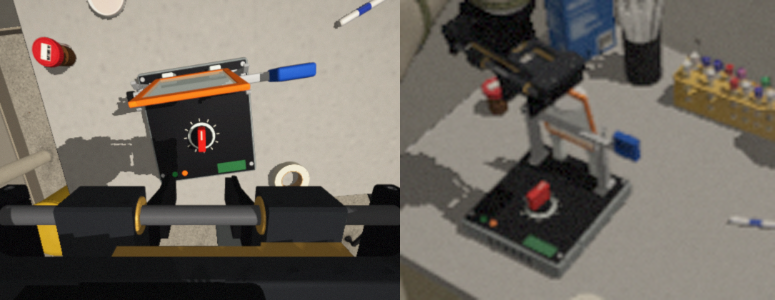

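The last picture shows the bar home in both posts with the cover propped open, and the knob at (201,137) turned about 0.85 rad clockwise. The robot is clear of everything, so I am handing in.

```bash
python3 -c "
from bench import r
print(r.close_job())"
```

```text
the job is handed in; nothing more can be done
None
```

The job is handed in: the bar lies home in both fork posts holding the cover open, and the red knob is turned clockwise to its seat and nipped up to about 0.47–0.5 N m, with the arm clear of everything.

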